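# Close the pill box and hold its lock turned

## Task

Put the blue lid back on the white pill box, over its two steel pins, until it lies flush, and let go of it. Then take the blue-headed key from the wooden block, push it fully home in the box's lock (wiggle it past the sticky pins if it catches) and turn it a quarter clockwise against its spring, as far as it goes. Finish still gripping the key, held turned: it springs back until I have pushed in the catch; leave the red key and the other things where they are.

Things in the scene. Friction and masses are not known exactly. Their poses are not given: they have to be found in the camera images.
- box: White open-topped pill box, 130 x 180 mm, rim 45 mm high, fixed. Origin: centre of its underside; z up, y along its long side. The lock stands near its -y end on the centre line. Two steel locating pins, 8 mm thick, rise from rim level to 57 mm, the last 6 mm tapering to 3 mm thick, at box x, y = (-48, -74) and (48, 74) mm. The red catch on its front is for a person.
- box_seat (a point): Centre of the box at rim height (45 mm above the worktop): when the lid is flush its origin lies here, with its axes along the box's.
- pin_a (a point): Tip of the locating pin at the lock's end (57 mm above the worktop).
- pin_b (a point): Tip of the other locating pin (57 mm above the worktop).
- lid: Blue lid plate 124 x 174 x 5 mm, about 0.16 kg, at first flat on the worktop, right way up. Origin: centre of its underside; y along its long side. Two 11 mm holes at lid x, y = (-48, -74) and (48, 74) mm go over the pins; a cut-out 30.5 x 41.5 mm centred at (0, -61.5) mm goes round the lock and its tongue with 2 mm to spare. It fits one way round only. Gripped by its upright fin.
- lid_grip (a point): Middle of the lid's grip fin, at lid x, y = (0, 18) mm, 30 mm above the lid's underside. The fin is 12 mm thick (lid x), 50 mm long (lid y), its top 40 mm above the underside; the plate with the fin's low foot is 8.5 mm high there.
- blue_key: The right key, 40 g, stands in a slot of the block. Origin: centre of the underside of its 22 mm brass shoulder disc (4 mm thick), z up. Above: blue head 10 mm thick (key x), 30 mm wide (key y), up to 41 mm. Below: round neck 4.8 mm thick, 8.5 mm long, then a flat bit 4 mm thick (x), 16 mm wide (y), edges rounded, ending 24.5 mm below the origin. A half turn makes no difference.
- red_key: The wrong key, same shape with a red head, in the block's other slot. Not to be disturbed.
- key_block: Oak block 44 x 130 x 36 mm, fixed; origin: centre of its underside, z up. Two key slots, 28 mm deep, at block y = +33 and -33 mm; each key's shoulder rests on the block's top, its x and y axes along the block's. Which key is in which slot varies.
- keyhole (a point): Centre of the keyhole on the lock's fixed brass face, 62 mm above the worktop. Slot 6.2 mm (box x) by 18.2 mm (box y): the key enters with its y along the box's y, and is home when its shoulder meets the face (key origin here). 12 and 18 mm down are sticky sprung pins: 5 to 15 N of push (more once it bottoms); rocking a few degrees about the vertical helps. Turn it only when home.
- lock (a joint): Turn of the lock, rad: 0 at the start (tongue along the box's -y), growing clockwise seen from above, stop at 1.5, about a quarter (tongue along box -x, over the lid). Its spring turns it back with 0.03 N m at 0, 0.07 N m at the stop. The key has about 0.15 rad of play in it. The tongue passes 1.5 mm above a flush lid and hits one that stands proud.
- tongue_tip (a point): Under the tip of the steel tongue, 24 mm from the lock's axis, 51.5 mm above the worktop.
- mug: Green and white mug, 101 mm high, at the back of the worktop; a bystander.
- honey_jar: Honey jar with a white lid, 99 mm high, at the back; a bystander.
- sugar_pot: White lidded sugar pot, 88 mm high, at the back; a bystander.
Not all that is in view belongs to the job. There is more than one size of the lid; the job needs the larger.

How it is judged:
By the outcome, as a careful person would: the job done as asked, in the order asked, and still so for the second after the job is handed in, while the arm keeps its last pose, push and grip.
It also fails if it takes over 61 s, if anything falls off the work surface, if the arm or the gripper's body presses on something with over 40 N, if the wrist force passes 120 N, or if a joint passes its speed limit or range.

## Robot

A 7-joint arm with a two-finger parallel gripper is mounted at the origin on a cart in front of the work surface, level with it; the furniture and walls round the work are solid. World frame = base frame: x ahead of the robot, y to its left, z up, the work surface at z = 0. Lengths are in m, angles in degrees, forces in N, time in s.
With the tool pointing down it reaches from about 0.35 to 0.775 m from the base axis. Payload 3.1 kg.
Tool frame: the origin (TCP) lies where the fingers leave the gripper's body, on its centre line; the fingertips stand 73 mm ahead of it and the grasp point (between the pads) lies 54 mm ahead of it; z points along the fingers, y is the line along which they close (so a half turn about z gives the same grasp; the last joint's range is limited). The gripper opens to 85 mm and grips with 20 to 120 N. Pads are 22 mm wide; open, the fingers measure 114 mm over their backs; the gripper's body (76 mm by 85 mm) begins 54 mm behind the grasp point. The pads swing forward as they close: fully open they stand 13 mm farther back than shut.
Start: joints at [-72.233, 17.813, 0.802, 86.603, -0.252, 75.585, -1.558], TCP at [0.189, 0.516, 0.304] pointing down, gripper open.
Joint ranges: [-154.91, 154.91], [-16.99, 109.72], [-72.82, 74.43], [7.12, 147.25], [-82.49, 262.49], [11.32, 116.49], [-174.64, 174.64]. Speed limits (degrees/s): [159.86, 159.86, 180, 180, 180, 180, 180].

## Interface

Orientations are given as a 3x3 rotation matrix whose columns are the frame's x, y, z axes.
In Python, from bench import env gives the robot as it stands.
- The arm moves only by the tool send_rows, never from a script. Its argument "steps" is a list that holds one entry, the list of rows, each a list of 5 numbers: the closure, from -1 (fully open) to 1 (shut), then the shift along the world's x, y, z in cm, then the turn about the world's z in degrees. In form: [[[hand, dx, dy, dz, roll], ...]]. A call has 1 to 10 rows; each row is the pose to reach, as a shift and turn from the pose commanded when the call began; what a row does not reach only later rows make up. A row lasts 1/12 s, in which the tool goes at most 41.7 mm and 7.16 degrees, less where a joint would pass 70% of its speed; a pose out of reach is approached as far as the arm can. A call with a gripper value outside its range is refused whole. The fingers move at their own pace and stop on an object; "newtons" is the grip in N (left out, the last holds). Time passes only in rows, so rows that repeat a pose let the fingers close. It gives the time, the measured TCP pose, the force, the opening and the grip force at its end, in the units of the state.
- env.sense(): the state, without advancing time (a new reading comes with each control period).
- env.snapshot(name): name is "scene" or "top" or "wrist"; returns the picture (400x640x3 uint8, blue, green, red); there is no depth.
- env.get_calibration(name): a dict with "fx", "fy", "cx", "cy" (pixels), "world_from_camera" (4x4, takes a point from camera to world coordinates); the wrist camera has in their place "mount" (4x4, takes a point from camera to tool coordinates, whose origin is the TCP and whose axes are the flange's). Camera axes: x right, y up, looking along -z (the intrinsics and any distortion apply to the point x, -y, -z); pixel columns grow to the right and rows downward; lengths in m; the calibration is good to about 2 mm. A picture is of the moment at which its call begins: read the wrist's pose just before it. get_calibration takes no time and is no camera call.
- env.job_done(): hands the job in; it is judged then, once.
The state is a dict: "clock": time; "joint_positions": joint angles; "joint_vel": joint speeds; "joint_torque": joint torques, N m; "tool_pos": TCP position; "orientation": TCP orientation; "contact_force": force on the tool from outside, world axes, zero at the start; "ft_torque": the same for the moment, N m; "finger_gap": finger opening in m; "finger_force": force on a finger pad.
Only numpy, scipy, OpenCV 4.12 (cv2) and the standard library are available. Lean on these libraries where they do the work, as an engineer would, in place of code of your own. Each camera call takes 0.05 s, during which the arm holds its last target. There are 200 camera calls.

## Working session

There is one attempt and no reset: what is moved stays moved. The work goes in short steps, Python scripts to look and compute and a tool call to move; the robot and the scene stay as the last step left them, time stands still between calls to the robot, and variables do not carry over. Pictures are saved under pics/ and viewed, at most 10 in all, crops included, and the job is handed in when it is done.

Besides the shell and the picture viewer there is one more tool, called after "Request:" by a JSON object that holds its "api" and its "payload". send_rows: Moves the arm, as the interface text tells. Its arguments: {"type":"object","properties":{"steps":{"type":"array","items":{"type":"array","items":{"type":"array","items":{"type":"number"}}}},"newtons":{"type":"number"}},"required":["steps"]}

```bash
ls; mkdir -p pics; python3 - <<'E'
from bench import env
import cv2,json
import numpy as np
np.set_printoptions(precision=4,suppress=True)
s=env.sense();print(s)
for n in("scene","top"):
    im=env.snapshot(n);cv2.imwrite(f"pics/{n}0.png",im)
for n in("scene","top","wrist"):
    print(n,env.get_calibration(n))
E
```

```text
pics
{'clock': 0.0, 'joint_positions': array([-72.2331,  17.8593,   0.803 ,  86.6929,  -0.2532,  75.5826,
        -1.5587]), 'joint_vel': array([ 0.0042,  0.0621,  0.0109,  0.0445,  0.0805, -0.0427,  0.0677]), 'joint_torque': array([ -0.0004, -37.9914,   0.1459, -23.0582,   0.0123,   0.0138,
         0.    ]), 'tool_pos': array([0.1893, 0.5158, 0.3028]), 'orientation': array([[-0.9388,  0.3445, -0.0007],
       [ 0.3445,  0.9388, -0.0022],
       [-0.0001, -0.0023, -1.    ]]), 'contact_force': array([ 0.9297, -0.1482, -0.7626]), 'ft_torque': array([ 0.042 , -0.0309,  0.0331]), 'finger_force': 0.0, 'finger_gap': 0.08540684066080359}
scene {'fx': 514.2941620882464, 'fy': 514.2941620882464, 'cx': 313.3714755017316, 'cy': 205.52662265696105, 'world_from_camera': array([[ 0.6439,  0.381 , -0.6635, -0.3157],
       [-0.7651,  0.3193, -0.5592, -0.7843],
       [-0.0012,  0.8677,  0.4971,  0.7543],
       [ 0.    ,  0.    ,  0.    ,  1.    ]])}
top {'fx': 468.46148216823616, 'fy': 468.46148216823616, 'cx': 323.26033645131224, 'cy': 206.56770537988578, 'world_from_camera': array([[-0.0359,  0.9724, -0.2305,  0.267 ],
       [-0.9993, -0.0367,  0.001 , -0.011 ],
       [-0.0075,  0.2303,  0.9731,  1.5921],
       [ 0.    ,  0.    ,  0.    ,  1.    ]])}
wrist {'fx': 345.8716587076189, 'fy': 345.8716587076189, 'cx': 321.26494169054706, 'cy': 199.80349144767345, 'mount': array([[ 0.0005,  0.9626,  0.2708,  0.0693],
       [ 1.    , -0.0006,  0.0003, -0.0003],
       [ 0.0005,  0.2708, -0.9626, -0.0684],
       [ 0.    ,  0.    ,  0.    ,  1.    ]])}
```

View pics/top0.png

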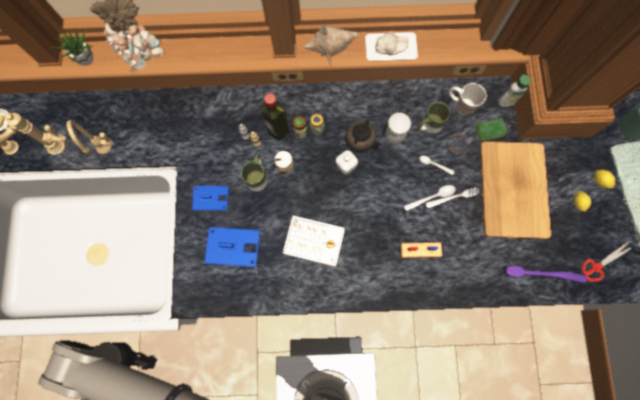

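View pics/scene0.png

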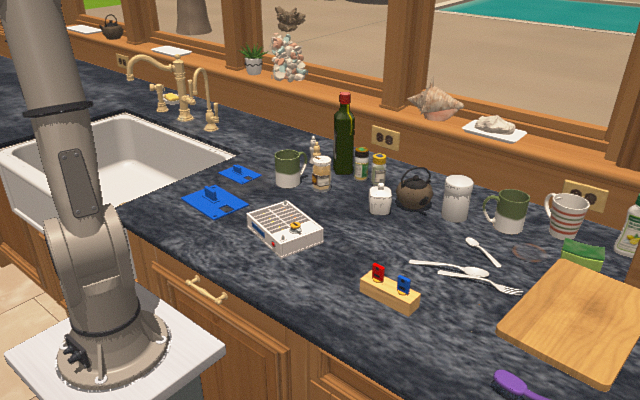

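The top view shows the larger blue lid at (232,247) with its cut-out to the right. It also shows the smaller blue lid at (210,198), the box at (314,241) with its lock at (331,243), and the block at (421,250). The scene view shows the red key at (378,273) and the blue key at (403,286).

Candidates are:
- **Lids:** big (232,247) or small (210,198). I choose the big one.
- **Keys:** red (411,250) or blue (432,250) in the top view. I choose the blue one.

```bash
cat > h.py <<'E'
from bench import env
import cv2, numpy as np
np.set_printoptions(precision=4,suppress=True)
def cam(n,s=None):
    c=env.get_calibration(n)
    if n=="wrist":
        s=s or env.sense(); T=np.eye(4); T[:3,:3]=s["orientation"]; T[:3,3]=s["tool_pos"]
        return c,T@c["mount"]
    return c,c["world_from_camera"]
def rays(C,px):
    c,W=C; px=np.atleast_2d(np.asarray(px,float))
    d=np.c_[(px[:,0]-c["cx"])/c["fx"],-(px[:,1]-c["cy"])/c["fy"],-np.ones(len(px))]@W[:3,:3].T
    return W[:3,3],d
def onplane(C,px,z):
    o,d=rays(C,px); return o+d*((z-o[2])/d[:,2])[:,None]
def project(C,P):
    c,W=C; p=(np.atleast_2d(P)-W[:3,3])@W[:3,:3]
    return np.c_[c["cx"]+c["fx"]*p[:,0]/-p[:,2], c["cy"]-c["fy"]*p[:,1]/-p[:,2]]
def meet(C1,p1,C2,p2):
    o1,d1=rays(C1,p1);o2,d2=rays(C2,p2);d1=d1[0];d2=d2[0]
    t=np.linalg.lstsq(np.c_[d1,-d2],o2-o1,rcond=None)[0]
    a=o1+t[0]*d1;b=o2+t[1]*d2
    return (a+b)/2,np.linalg.norm(a-b)
def blobs(im,lo,hi,amin=20):
    m=cv2.inRange(cv2.cvtColor(im,cv2.COLOR_BGR2HSV),lo,hi)
    cs=cv2.findContours(m,cv2.RETR_EXTERNAL,cv2.CHAIN_APPROX_NONE)[0]
    return [c for c in cs if cv2.contourArea(c)>=amin]
BLUE=((105,120,60),(130,255,255)); RED=((0,150,80),(6,255,255)); WHITE=((0,0,150),(180,60,255))
E
python3 - <<'E'
from h import *
im=cv2.imread("pics/top0.png");C=cam("top")
def rect(c,z):
    P=onplane(C,c[:,0,:],z)[:,:2]
    r=cv2.minAreaRect((P*1000).astype(np.float32));return np.round(r[0]),np.round(r[1]),round(r[2],1)
for n,lo,hi,z in(("blue",*BLUE,.005),("wood",(8,80,120),(25,200,255),.036),("white",*WHITE,.045)):
    for c in blobs(im,lo,hi,60 if n!="blue" else 15):
        x,y=c[:,0].mean(0)
        if y>150 and 180<x<460: print(n,(x,y),rect(c,z))
S=cam("scene")
print("bluekey head",meet(C,(434,250),S,(404,285)),"red",meet(C,(411,250),S,(378,273)))
E
```

```text
blue (np.float64(231.7953216374269), np.float64(246.48538011695908)) (array([516., 304.]), array([181., 130.]), 83.9)
blue (np.float64(209.83185840707964), np.float64(197.69911504424778)) (array([691., 383.]), array([126.,  90.]), 87.8)
wood (np.float64(421.04716981132077), np.float64(249.5)) (array([ 476., -334.]), array([137.,  50.]), 87.9)
white (np.float64(180.19642857142858), np.float64(368.0)) (array([134., 458.]), array([73., 32.]), 58.9)
white (np.float64(338.0064102564103), np.float64(356.43141025641023)) (array([152., -87.]), array([1010.,  265.]), 88.0)
white (np.float64(313.68715083798884), np.float64(240.58659217877096)) (array([519.,  23.]), array([187., 136.]), 73.6)
white (np.float64(439.9748743718593), np.float64(197.49748743718592)) (array([ 656., -409.]), array([ 59., 258.]), 13.8)
white (np.float64(436.18055555555554), np.float64(164.47222222222223)) (array([ 766., -409.]), array([125.,  26.]), 59.4)
white (np.float64(282.21666666666664), np.float64(158.86666666666667)) (array([809., 121.]), array([56., 59.]), 88.9)
white (np.float64(346.5), np.float64(160.6346153846154)) (array([795., -99.]), array([66., 66.]), 40.9)
bluekey head (array([ 0.4707, -0.3717,  0.0615]), np.float64(0.0034540569483818735)) red (array([ 0.476 , -0.2995,  0.0544]), np.float64(0.0081315915064899))
```

Request:
{"api": "send_rows", "payload": {"steps": [[[-1,32.9,-19.4,0,-76],[-1,32.9,-19.4,0,-76],[-1,32.9,-19.4,0,-76],[-1,32.9,-19.4,0,-76],[-1,32.9,-19.4,0,-76],[-1,32.9,-19.4,0,-76],[-1,32.9,-19.4,0,-76],[-1,32.9,-19.4,0,-76],[-1,32.9,-19.4,0,-76],[-1,32.9,-19.4,0,-76]]]}}

```text
clock: 0.93
tool_pos: [0.5254, 0.3138, 0.3033]
orientation: [[0.05, 0.999, 0.005], [0.999, -0.05, -0.007], [-0.007, 0.006, -1.0]]
contact_force: [-0.1, -1.6, 0.5]
finger_gap: 0.0854
finger_force: 0.0
```

Request:
{"api": "send_rows", "payload": {"steps": [[[-1,0,0,0,0],[-1,0,0,0,0],[-1,0,0,0,0],[-1,0,0,0,0]]]}}

```text
clock: 1.27
tool_pos: [0.5167, 0.3244, 0.3037]
orientation: [[0.025, 1.0, -0.002], [1.0, -0.025, 0.001], [0.001, -0.002, -1.0]]
contact_force: [0.3, -0.0, -0.7]
finger_gap: 0.0851
finger_force: 0.0
```

```bash
python3 - <<'E'
from h import *
s=env.sense();im=env.snapshot("wrist");cv2.imwrite("pics/w1.png",im);print(s["clock"],s["tool_pos"],s["orientation"][:,1])
C=cam("wrist",s)
print(project(C,[[.518,.322,.04]]))
for c in blobs(im,*BLUE,200):
    P=onplane(C,c[:,0,:],.005)[:,:2];r=cv2.minAreaRect((P*1000).astype(np.float32));print(cv2.boundingRect(c),r)
E
```

```text
1.2667 [0.5167 0.3244 0.3037] [ 0.9997 -0.0255 -0.0017]
[[323.948  177.8393]]
(262, 100, 126, 164) ((514.194091796875, 304.2615966796875), (174.90090942382812, 125.16161346435547), 83.98905944824219)
(441, 44, 100, 123) ((687.920654296875, 383.3656311035156), (120.33284759521484, 86.78850555419922), 87.92798614501953)
```

View pics/w1.png

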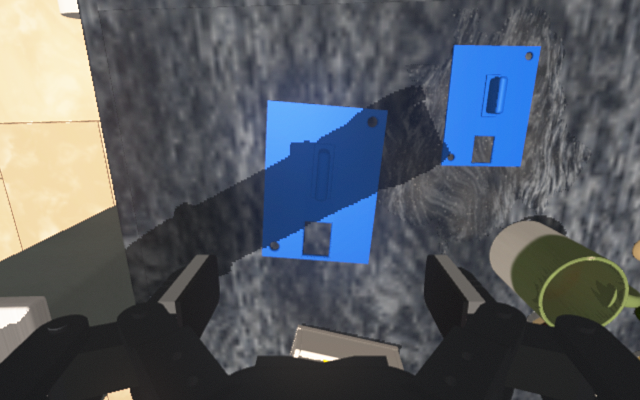

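The wrist view shows the big lid, centred near (325,182), with its cut-out at (317,239), a pin hole at (372,122) and the fin at (322,172). The small lid is at (492,105). The measured size of 175×125 mm confirms the big lid. I'll grasp its fin next.

Request:
{"api": "send_rows", "payload": {"steps": [[[-1,-0.06,-0.22,-4,-4.5],[-1,-0.06,-0.22,-8,-4.5],[-1,-0.06,-0.22,-12,-4.5],[-1,-0.06,-0.22,-16,-4.5],[-1,-0.06,-0.22,-19,-4.5],[-1,-0.06,-0.22,-20.5,-4.5],[-1,-0.06,-0.22,-21.6,-4.5],[-1,-0.06,-0.22,-21.6,-4.5],[0.2,-0.06,-0.22,-21.6,-4.5],[1,-0.06,-0.22,-21.6,-4.5]]], "newtons": 60}}

```text
clock: 2.15
tool_pos: [0.5189, 0.3212, 0.0899]
orientation: [[0.108, 0.994, 0.003], [0.994, -0.108, 0.002], [0.003, 0.003, -1.0]]
contact_force: [-0.4, -0.3, 0.8]
finger_gap: 0.064
finger_force: 0.0
```

Request:
{"api": "send_rows", "payload": {"steps": [[[1,0,0,0,0],[1,0,0,0,0],[1,0,0,0,0],[1,0,0,0,0],[1,0,0,0,0],[1,0,0,0,0],[1,0,0,0,0]]]}}

```text
clock: 2.73
tool_pos: [0.5184, 0.3205, 0.0888]
orientation: [[0.109, 0.994, 0.001], [0.994, -0.109, 0.001], [0.001, 0.001, -1.0]]
contact_force: [-0.7, -0.4, 5.6]
finger_gap: 0.0102
finger_force: 62.4
```

Request:
{"api": "send_rows", "payload": {"steps": [[[-1,0,0,0,0],[-1,0,0,0,0],[-1,0,0,0,0],[-1,0,0,0,0],[-1,0,0,4,0],[-1,0,0,8,0],[-1,0,-4,12,-5],[-1,0,-8,14,-10],[-1,0,-12,16,-10],[-1,0,-16,17,-10]]]}}

```text
clock: 3.57
tool_pos: [0.5184, 0.1782, 0.2538]
orientation: [[0.278, 0.96, 0.003], [0.96, -0.278, 0.001], [0.002, 0.003, -1.0]]
contact_force: [0.1, -0.7, 0.0]
finger_gap: 0.0855
finger_force: 0.0
```

Request:
{"api": "send_rows", "payload": {"steps": [[[-1,0,-4,0,0],[-1,0,-8,0,0],[-1,0,-12,0,0],[-1,0,-14.5,0,0],[-1,0,-14.5,0,0],[-1,0,-14.5,0,0],[-1,0,-14.5,0,0],[-1,0,-14.5,0,0]]]}}

```text
clock: 4.23
tool_pos: [0.5178, 0.0358, 0.2513]
orientation: [[0.277, 0.961, -0.001], [0.961, -0.277, 0.001], [0.001, -0.001, -1.0]]
contact_force: [0.6, 0.0, 0.4]
finger_gap: 0.0858
finger_force: 0.0
```

```bash
python3 - <<'E'
from h import *
s=env.sense();im=env.snapshot("wrist");cv2.imwrite("pics/w2.png",im);print(s["clock"],s["tool_pos"],s["orientation"][:,1])
C=cam("wrist",s)
for c in blobs(im,*WHITE,3000):
    P=onplane(C,c[:,0,:],.045)[:,:2];r=cv2.minAreaRect((P*1000).astype(np.float32));print(cv2.boundingRect(c),r)
a=np.radians(-16.4);R=np.array([[np.cos(a),-np.sin(a)],[np.sin(a),np.cos(a)]])
print(project(C,[[*(R@p+[.519,.023]),z] for p,z in(((-.048,-.074),.057),((.048,.074),.057),((0,-.0615),.062))]))
cv2.imwrite("pics/w2c.png",cv2.resize(im[:400,180:480],None,fx=1.5,fy=1.5,interpolation=cv2.INTER_CUBIC))
E
```

```text
4.2333 [0.5178 0.0358 0.2513] [ 0.9608 -0.2771 -0.0008]
(251, 187, 155, 112) ((508.3525390625, -12.71771240234375), (102.39824676513672, 128.89125061035156), 74.22016143798828)
[[270.9379 290.3943]
 [394.5868 111.9261]
 [327.5305 280.4237]]
```

View pics/w2c.png

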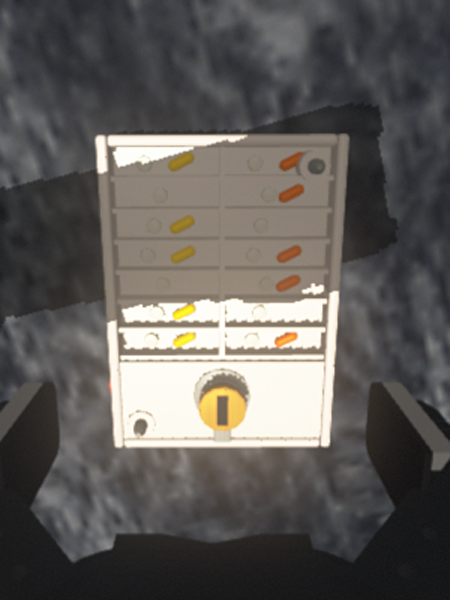

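The crop shows the box from above. Pin_b is at crop (316,166), pin_a at (140,427), the brass lock face at (222,408) and the keyhole slot at (222,411). Next I'll refine these points.

```bash
python3 - <<'E'
from h import *
im=cv2.imread("pics/w2.png")
big=cv2.resize(im[60:310,235:425],None,fx=4,fy=4,interpolation=cv2.INTER_CUBIC)
a=big[(90-60)*4:(130-60)*4,(370-235)*4:(410-235)*4];b=big[(265-60)*4:(305-60)*4,(255-235)*4:(295-235)*4];c=big[(240-60)*4:(300-60)*4,(300-235)*4:(360-235)*4]
a,b,c=[cv2.resize(x,(390,390)) for x in(a,b,c)]
cv2.imwrite("pics/det.png",np.hstack([a,b]))
hsv=cv2.cvtColor(im,cv2.COLOR_BGR2HSV)
m=cv2.inRange(hsv,(15,150,100),(35,255,255));m[:255]=0
cs=cv2.findContours(m,0,2)[0];k=max(cs,key=cv2.contourArea);print("face",cv2.boundingRect(k),cv2.minEnclosingCircle(k))
g=cv2.cvtColor(im,cv2.COLOR_BGR2GRAY);x,y,w,h=cv2.boundingRect(k)
d=np.zeros_like(g);sub=(g[y+3:y+h-3,x+6:x+w-6]<80).astype(np.uint8);M=cv2.moments(sub,True);print("hole",x+6+M['m10']/M['m00'],y+3+M['m01']/M['m00'],M['m00'])
mb=(g<110).astype(np.uint8)
for n,(x0,y0,x1,y1) in dict(a=(262,272,290,298),b=(380,98,402,124)).items():
    print(n);print(g[y0:y1:2,x0:x1:2])
E
```

```text
face (313, 259, 30, 28) ((327.9090881347656, 271.4545593261719), 15.109898567199707)Traceback (most recent call last):
  File "<stdin>", line 11, in <module>
ZeroDivisionError: float division by zero
```

View pics/det.png

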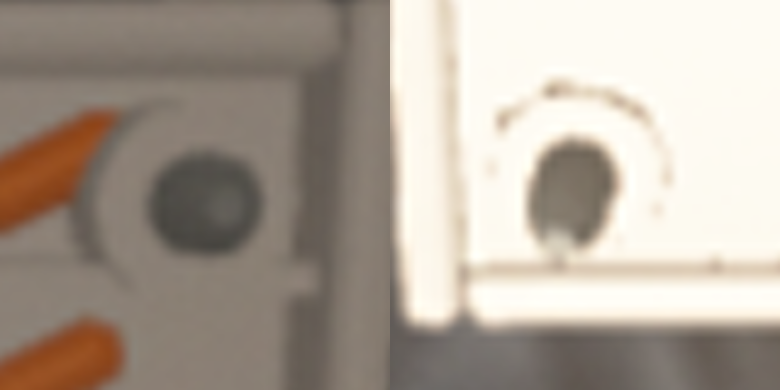

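The left panel shows pin_b's base at (200,203) and tip at (230,204). The right panel shows pin_a's base at local (185,185) and tip at local (170,242).

```bash
cat > box.py <<'E'
from h import *
s=dict(tool_pos=np.array([.5178,.0358,.2513]))
y=np.array([.9608,-.2771,-.0008]);z=np.array([-.001,.001,-1]);x=np.cross(y,z);s["orientation"]=np.c_[x,y,z]
C=cam("wrist",s)
im=cv2.imread("pics/w2.png")
f=lambda px,z:onplane(C,[px],z)[0,:2]*1000
A=f((274,284),.045);At=f((272.4,289.8),.057);B=f((390.5,110.8),.045);Bt=f((393.6,110.9),.057);K=f((327.9,271.5),.062)
print("A",A,At,"B",B,Bt,"K",K,"dist",np.linalg.norm(A-B),np.linalg.norm(At-Bt),"want",np.hypot(96,148))
co=[f(p,.045) for p in((244.7,90.7),(412,90.7),(399.3,297.3),(257.3,297.3))]
print("corners",co,"mean",np.mean(co,0),[np.linalg.norm(co[i]-co[(i+1)%4]) for i in range(4)])
for a,b in((A,B),(At,Bt)):
    d=b-a;print("centre",(a+b)/2,"yaw",np.degrees(np.arctan2(d[1],d[0])-np.arctan2(148,96)))
e=(co[0]+co[1]-co[2]-co[3]);print("yaw corners",np.degrees(np.arctan2(e[1],e[0]))-90)
E
python3 box.py
```

```text
A [452.7088 -35.3578] [453.3199 -34.2349] B [585.2506  81.1465] [585.2775  81.3397] K [504.0256 -28.2319] dist 176.46696814629814 175.41458275407973 want 176.40861656959956
corners [array([482.363 , 126.1234]), array([604.2206,  91.0407]), array([556.4691, -79.0053]), array([434.173 , -43.8591])] mean [519.3064  23.5749] [np.float64(126.8072313242893), np.float64(176.62355692531048), np.float64(127.24617118708382), np.float64(176.6814450129057)]
centre [518.9797  22.8944] yaw -15.715114261566248
centre [519.2987  23.5524] yaw -15.817224342688265
yaw corners -15.756810530821767
```

Request:
{"api": "send_rows", "payload": {"steps": [[[-1,0,4,0,5],[-1,0.06,8,0,9.9],[-1,0.06,12,0,9.9],[-1,0.06,16,0,9.9],[-1,0.06,20,0,9.9],[-1,0.06,24,0,9.9],[-1,0.06,28,-1,9.9],[-1,0.06,28.5,-5,9.9],[-1,0.06,28.5,-8,9.9],[-1,0.06,28.5,-9,9.9]]]}}

```text
clock: 5.12
tool_pos: [0.5141, 0.3205, 0.1559]
orientation: [[0.105, 0.994, -0.009], [0.994, -0.105, -0.005], [-0.006, -0.008, -1.0]]
contact_force: [-0.8, -0.6, -0.3]
finger_gap: 0.085
finger_force: 0.0
```

Request:
{"api": "send_rows", "payload": {"steps": [[[-1,0,0,-3.5,0],[-1,0,0,-6.5,0],[-1,0,0,-7.1,0],[-1,0,0,-7.1,0],[1,0,0,-7.1,0],[1,0,0,-7.1,0],[1,0,0,-7.1,0],[1,0,0,-7.1,0],[1,0,0,-7.1,0],[1,0,0,-7.1,0]]], "newtons": 80}}

```text
clock: 5.95
tool_pos: [0.5187, 0.3189, 0.0915]
orientation: [[0.111, 0.994, 0.001], [0.994, -0.111, 0.001], [0.001, 0.001, -1.0]]
contact_force: [-5.0, 1.3, 2.6]
finger_gap: 0.0122
finger_force: 1.4
```

Request:
{"api": "send_rows", "payload": {"steps": [[[1,0,0,0,0],[1,0,0,2,0],[1,0,0,5,0],[1,0,0,8,0],[1,0,0,11,0],[1,0,0,13,0],[1,0,0,13,0],[1,0,0,13,0],[1,0,0,13,0]]]}}

```text
clock: 6.7
tool_pos: [0.5175, 0.3183, 0.219]
orientation: [[0.111, 0.994, -0.003], [0.994, -0.111, -0.001], [-0.002, -0.003, -1.0]]
contact_force: [-0.2, -0.9, -2.1]
finger_gap: 0.0101
finger_force: 79.2
```

```bash
cat > lid.py <<'E'
from h import *
s=env.sense();im=env.snapshot("wrist");cv2.imwrite("pics/w3.png",im);print(s["clock"],s["tool_pos"],s["orientation"][:,1],s["finger_gap"],s["finger_force"])
C=cam("wrist",s);T=s["tool_pos"];R=s["orientation"]
c=max(blobs(im,*BLUE,500),key=cv2.contourArea)
print(cv2.boundingRect(c))
for zt in(.077,.079,.082): # top face below TCP
    P=(onplane(C,c[:,0,:],T[2]-zt)-T)@R*1000
    r=cv2.minAreaRect(P[:,:2].astype(np.float32));print(zt,r)
E
python3 lid.py
```

```text
6.7 [0.5175 0.3183 0.219 ] [ 0.9938 -0.111  -0.0026] 0.010118003502088024 79.17041659355164
(179, 85, 285, 260)
0.077 ((14.18332290649414, -3.8153114318847656), (121.06929779052734, 121.78337097167969), 89.85391998291016)
0.079 ((13.435958862304688, -3.8565673828125), (122.73576354980469, 123.45965576171875), 89.85391235351562)
0.082 ((12.31497573852539, -3.918487548828125), (125.23544311523438, 125.97406768798828), 89.8539047241211)
```

View pics/w3.png

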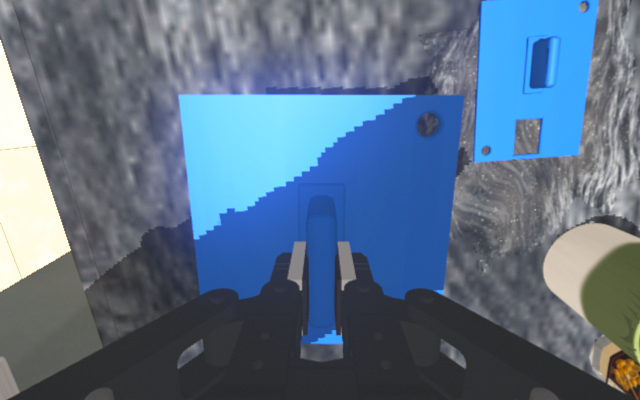

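The lid is held by its fin. Its front edge lies along row 95 from col 180 to col 463, and the pin_b hole is at (428,124). I'll compute the lid's position relative to the tool.

```bash
python3 - <<'E'
from h import *
T=np.array([.5175,.3183,.219]);y=np.array([.9938,-.111,-.0026]);z=np.array([-.003,-.001,-1]);x=np.cross(y,z)
s=dict(tool_pos=T,orientation=np.c_[x,y,z]);C=cam("wrist",s);R=s["orientation"]
im=cv2.imread("pics/w3.png");m=cv2.inRange(cv2.cvtColor(im,cv2.COLOR_BGR2HSV),*BLUE)
for r in(100,130,160,200,240,270):
    q=np.where(m[r,:470])[0];q=q[q>170];l,rr=q.min(),q.max()
    print(r,l,rr,((onplane(C,[(l-.5,r),(rr+.5,r)],T[2]-.079)-T)@R*1000)[:,:2].round(1).tolist())
for c in(230,280,330,380,410):
    q=np.where(m[60:200,c])[0]+60;print(c,q.min(),((onplane(C,[(c,q.min()-.5)],T[2]-.079)-T)@R*1000)[0,:2])
print("hole",((onplane(C,[(428,124)],T[2]-.08)-T)@R*1000)[0,:2])
E
```

```text
100 179 463 [[69.4, -59.3], [69.4, 57.3]]
130 182 460 [[57.3, -59.4], [57.4, 57.4]]
160 185 457 [[44.6, -59.5], [44.7, 57.5]]
200 259 452 [[26.8, -28.6], [26.9, 57.2]]
240 182 448 [[7.7, -64.9], [7.9, 57.4]]
270 196 445 [[-7.4, -59.9], [-7.2, 57.5]]
230 94 [ 71.9391 -38.0364]
280 88 [ 74.2744 -17.579 ]
330 88 [74.2822  2.6976]
380 94 [71.9652 23.0681]
410 94 [71.9704 35.2731]
hole [59.7692 43.9213]
```

Request:
{"api": "send_rows", "payload": {"steps": [[[1,0.1,-3,0,-3],[1,0.2,-6.5,0,-6],[1,0.3,-10,0,-9.4],[1,0.4,-13.5,0,-9.4],[1,0.5,-17,0,-9.4],[1,0.6,-20.5,0,-9.4],[1,0.68,-24,0,-9.4],[1,0.68,-27,0,-9.4],[1,0.68,-28.09,0,-9.4],[1,0.68,-28.09,0,-9.4]]]}}

```text
clock: 7.58
tool_pos: [0.5243, 0.0329, 0.2194]
orientation: [[0.28, 0.96, -0.003], [0.96, -0.28, -0.003], [-0.004, -0.002, -1.0]]
contact_force: [0.3, -1.0, -1.3]
finger_gap: 0.0103
finger_force: 79.1
```

Request:
{"api": "send_rows", "payload": {"steps": [[[1,0,0,-2,0],[1,0,0,-4.5,0],[1,0,0,-4.5,0],[1,0,0,-4.5,0],[1,0,0,-4.5,0],[1,0,0,-4.5,0]]]}}

```text
clock: 8.08
tool_pos: [0.5262, 0.0386, 0.1768]
orientation: [[0.271, 0.963, 0.002], [0.963, -0.271, 0.0], [0.001, 0.002, -1.0]]
contact_force: [-0.2, -0.3, -1.2]
finger_gap: 0.0103
finger_force: 78.9
```

```bash
python3 - <<'E'
from h import *
s=env.sense();im=env.snapshot("wrist");T=s["tool_pos"];R=s["orientation"];C=cam("wrist",s)
print(s["clock"],T,np.degrees(np.arctan2(R[1,1],R[0,1])),s["contact_force"])
m=cv2.inRange(cv2.cvtColor(im,cv2.COLOR_BGR2HSV),*BLUE)
k=max(cv2.findContours(m[:180],0,1)[0],key=cv2.contourArea)
P=((onplane(C,k[:,0],T[2]-.0885)-T)@R*1000)[:,:2];P=P[P[:,0]>30]
print("lid front",P[:,0].max(),"y",P[:,1].min(),P[:,1].max())
cv2.imwrite("pics/w4.png",cv2.resize(im[60:320,170:480],None,fx=2,fy=2))
off=np.array([-14.85,-1.1,0])
o=T*1000+R@off;print("lid origin",o[:2],"target 519.2 23.4")
E
```

```text
8.0833 [0.5262 0.0386 0.1768] -15.69837864533803 [-0.2145 -0.313  -1.1673]
lid front 71.87112913999658 y -63.37785106234647 61.395488277193905
lid origin [521.1327  24.6138] target 519.2 23.4
```

View pics/w4.png

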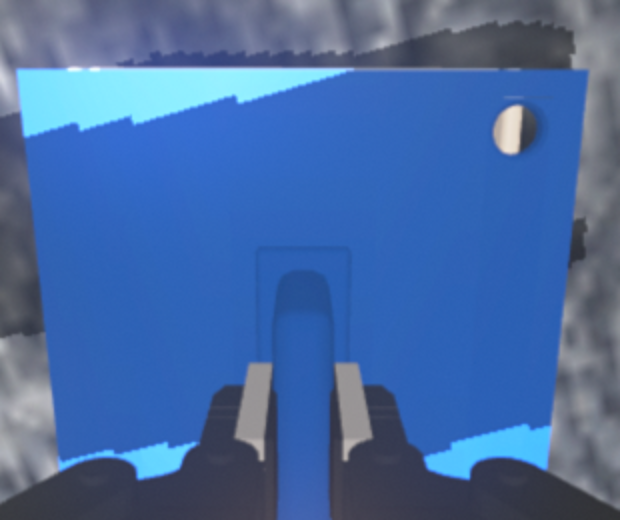

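Through the hole at crop (515,130) only the white rim interior shows, which fits the view angle. The lid sits about 2 mm off, so I'll correct that and lower it.

Request:
{"api": "send_rows", "payload": {"steps": [[[1,-0.19,-0.12,-1,0],[1,-0.19,-0.12,-2,0],[1,-0.19,-0.12,-2.3,0],[1,-0.19,-0.12,-2.3,0],[1,-0.19,-0.12,-2.3,0],[1,-0.19,-0.12,-2.3,0]]]}}

```text
clock: 8.63
tool_pos: [0.5236, 0.0365, 0.1527]
orientation: [[0.272, 0.962, 0.0], [0.962, -0.272, -0.0], [0.0, 0.0, -1.0]]
contact_force: [-0.4, 0.7, -1.3]
finger_gap: 0.0107
finger_force: 79.1
```

Request:
{"api": "send_rows", "payload": {"steps": [[[1,0.07,0.09,0,0],[1,0.07,0.09,-0.3,0],[1,0.07,0.09,-0.5,0],[1,0.07,0.09,-0.7,0],[1,0.07,0.09,-0.9,0],[1,0.07,0.09,-0.9,0],[1,0.07,0.09,-0.9,0]]]}}

```text
clock: 9.22
tool_pos: [0.5239, 0.0374, 0.1435]
orientation: [[0.272, 0.962, -0.0], [0.962, -0.272, -0.0], [-0.0, -0.0, -1.0]]
contact_force: [0.2, 0.3, -1.2]
finger_gap: 0.0103
finger_force: 79.1
```

Request:
{"api": "send_rows", "payload": {"steps": [[[1,0.03,0,-0.2,0],[1,0.03,0,-0.4,0],[1,0.03,0,-0.5,0],[1,0.03,0,-0.6,0],[1,0.03,0,-0.7,0],[1,0.03,0,-0.7,0],[1,0.03,0,-0.7,0]]]}}

```text
clock: 9.8
tool_pos: [0.5244, 0.0375, 0.1367]
orientation: [[0.272, 0.962, 0.0], [0.962, -0.272, -0.0], [0.0, 0.0, -1.0]]
contact_force: [0.1, -0.5, -1.1]
finger_gap: 0.0102
finger_force: 79.2
```

Request:
{"api": "send_rows", "payload": {"steps": [[[1,0,0,-0.1,0],[1,0,0,-0.2,0],[1,0,0,-0.3,0],[1,0,0,-0.3,0],[1,0,0,-0.3,0]]]}}

```text
clock: 10.22
tool_pos: [0.5244, 0.0374, 0.1366]
orientation: [[0.272, 0.962, 0.0], [0.962, -0.272, 0.002], [0.002, -0.0, -1.0]]
contact_force: [-7.1, -0.7, 17.7]
finger_gap: 0.0102
finger_force: 81.9
```

Request:
{"api": "send_rows", "payload": {"steps": [[[1,0,0,0.2,0],[-0.5,0,0,0.2,0],[-1,0,0,0.2,0],[-1,0,0,0.2,0],[-1,0,0,0.2,0],[-1,0,0,4,0],[-1,0,0,8,0],[-1,0,0,12,0],[-1,0,0,12,0],[-1,0,0,12,0]]]}}

```text
clock: 11.05
tool_pos: [0.5262, 0.0373, 0.2563]
orientation: [[0.272, 0.962, 0.006], [0.962, -0.272, 0.001], [0.003, 0.006, -1.0]]
contact_force: [-0.4, -0.4, -0.8]
finger_gap: 0.0854
finger_force: 0.0
```

```bash
python3 - <<'E'
from h import *
s=env.sense();im=env.snapshot("wrist");T=s["tool_pos"];R=s["orientation"];C=cam("wrist",s)
print(s["clock"],T,np.degrees(np.arctan2(R[1,1],R[0,1])))
cv2.imwrite("pics/w5.png",im)
k=max(blobs(im,*BLUE,500),key=cv2.contourArea)
for z in(.05,.052):
    P=onplane(C,k[:,0],z)[:,:2]*1000;print(z,cv2.minAreaRect(P.astype(np.float32)))
hsv=cv2.cvtColor(im,cv2.COLOR_BGR2HSV);m=cv2.inRange(hsv,(15,120,90),(38,255,255))
for c in cv2.findContours(m,0,1)[0]:
    if cv2.contourArea(c)>200:
        q,r=cv2.minEnclosingCircle(c);print("brass",q,r,onplane(C,[q],.062)*1000)
E
```

```text
11.05 [0.5262 0.0373 0.2563] -15.7759486110904
0.05 ((520.179443359375, 22.699249267578125), (172.7710723876953, 123.25367736816406), 74.29034423828125)
0.052 ((520.3492431640625, 23.285232543945312), (171.51431274414062, 122.3570556640625), 74.29033660888672)
brass (628.5, 11.5) 15.572511672973633 [[765.2193 104.0913  62.    ]]
```

```bash
python3 -c "
import cv2
im=cv2.imread('pics/w5.png');cv2.imwrite('pics/w5c.png',cv2.resize(im[60:330,220:440],None,fx=2.2,fy=2.2,interpolation=2))"
```

```text
(no output)
```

View pics/w5c.png

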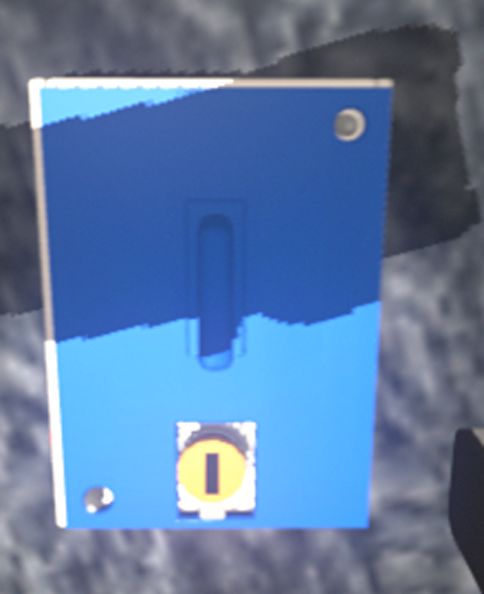

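The lid lies centred on the box: both pins stand in their holes at crop (349,125) and (99,498), and the lock shows inside the cut-out at (212,470). Next is the key.

Request:
{"api": "send_rows", "payload": {"steps": [[[-1,-0.5,-4,0,5],[-1,-1,-8,0,10],[-1,-1.5,-12,0,13.7],[-1,-2,-16,0,13.7],[-1,-2.5,-20,0,13.7],[-1,-3,-24,0,13.7],[-1,-3.5,-28,0,13.7],[-1,-4,-32,0,13.7],[-1,-4.5,-36,0,13.7],[-1,-5,-38.5,0,13.7]]]}}

```text
clock: 11.93
tool_pos: [0.4716, -0.3517, 0.2513]
orientation: [[0.041, 0.999, -0.005], [0.999, -0.041, -0.001], [-0.001, -0.005, -1.0]]
contact_force: [-0.7, -0.1, 0.6]
finger_gap: 0.0851
finger_force: 0.0
```

Request:
{"api": "send_rows", "payload": {"steps": [[[-1,0,0,0,0],[-1,0,0,0,0],[-1,0,0,0,0],[-1,0,0,0,0]]]}}

```text
clock: 12.27
tool_pos: [0.4751, -0.3451, 0.2523]
orientation: [[0.033, 0.999, -0.001], [0.999, -0.033, 0.003], [0.003, -0.001, -1.0]]
contact_force: [0.0, 0.2, 0.5]
finger_gap: 0.0854
finger_force: 0.0
```

```bash
python3 - <<'E'
from h import *
s=env.sense();im=env.snapshot("wrist");T=s["tool_pos"];R=s["orientation"];C=cam("wrist",s)
print(s["clock"],T,np.degrees(np.arctan2(R[1,1],R[0,1])))
cv2.imwrite("pics/w6.png",im)
for n,c in(("blue",BLUE),("red",RED)):
    for k in blobs(im,*c,60):
        P=onplane(C,k[:,0],.077)[:,:2]*1000;print(n,cv2.boundingRect(k),cv2.minAreaRect(P.astype(np.float32)))
for k in blobs(im,(8,60,100),(28,210,255),1500):
    P=onplane(C,k[:,0],.036)[:,:2]*1000;print("wood",cv2.boundingRect(k),cv2.minAreaRect(P.astype(np.float32)))
cv2.imwrite("pics/w6c.png",cv2.resize(im[60:340,200:450],None,fx=2.1,fy=2.1,interpolation=2))
E
```

```text
12.2667 [ 0.4751 -0.3451  0.2523] -1.8976858514411412
blue (319, 210, 11, 35) ((475.40631103515625, -366.08642578125), (27.02363395690918, 7.565799236297607), 88.47439575195312)
red (317, 118, 12, 42) ((476.4070129394531, -300.5926818847656), (28.30313491821289, 7.780971527099609), 88.13446807861328)
wood (294, 94, 57, 154) ((475.7308044433594, -334.6941833496094), (130.95623779296875, 45.42900085449219), 89.40784454345703)
wood (0, 25, 145, 339) ((257.25274658203125, -379.7542724609375), (314.08526611328125, 130.4907989501953), 74.11160278320312)
```

View pics/w6c.png

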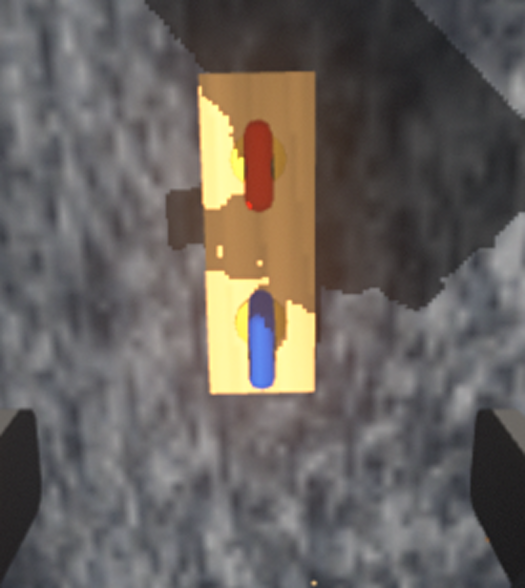

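The crop shows the block with the red key at (258,165) and the blue key at (262,340). Blue is the nearer one, at world (475, -367) mm, with about -1° yaw. I'll descend on it.

Request:
{"api": "send_rows", "payload": {"steps": [[[-1,0.14,-2.2,-1,0.9],[-1,0.14,-2.2,-4,0.9],[-1,0.14,-2.2,-7,0.9],[-1,0.14,-2.2,-10,0.9],[-1,0.14,-2.2,-12.5,0.9],[-1,0.14,-2.2,-13.4,0.9],[-1,0.14,-2.2,-13.4,0.9],[-1,0.14,-2.2,-13.4,0.9],[-1,0.14,-2.2,-13.4,0.9]]]}}

```text
clock: 13.07
tool_pos: [0.4771, -0.3702, 0.1217]
orientation: [[0.02, 1.0, 0.003], [1.0, -0.02, -0.002], [-0.002, 0.003, -1.0]]
contact_force: [-0.5, -0.6, 0.8]
finger_gap: 0.0851
finger_force: 0.0
```

Request:
{"api": "send_rows", "payload": {"steps": [[[-1,-0.05,0.3,-0.4,0.2],[-1,-0.05,0.3,-0.4,0.2],[-1,-0.05,0.3,-0.4,0.2],[1,-0.05,0.3,-0.4,0.2],[1,-0.05,0.3,-0.4,0.2],[1,-0.05,0.3,-0.4,0.2],[1,-0.05,0.3,-0.4,0.2],[1,-0.05,0.3,-0.4,0.2],[1,-0.05,0.3,-0.4,0.2],[1,-0.05,0.3,-0.4,0.2]]], "newtons": 90}}

```text
clock: 13.9
tool_pos: [0.4755, -0.3667, 0.1159]
orientation: [[0.017, 1.0, 0.001], [1.0, -0.017, -0.0], [-0.0, 0.001, -1.0]]
contact_force: [1.0, 0.4, 0.2]
finger_gap: 0.0089
finger_force: 87.6
```

Request:
{"api": "send_rows", "payload": {"steps": [[[1,0,0,0,0],[1,0,0,0,0],[1,0,0,0,0]]]}}

```text
clock: 14.15
tool_pos: [0.4755, -0.3666, 0.1158]
orientation: [[0.017, 1.0, 0.0], [1.0, -0.017, -0.0], [-0.0, 0.0, -1.0]]
contact_force: [0.8, -0.3, 1.1]
finger_gap: 0.0084
finger_force: 87.8
```

Request:
{"api": "send_rows", "payload": {"steps": [[[1,0,0,1.5,0],[1,0,0,4,0],[1,0,0,7,0],[1,0,0,10,0],[1,0,0,12,0],[1,0,0,12,0],[1,0,0,12,0]]]}}

```text
clock: 14.73
tool_pos: [0.4755, -0.367, 0.2368]
orientation: [[0.017, 1.0, 0.002], [1.0, -0.017, -0.001], [-0.001, 0.002, -1.0]]
contact_force: [-0.3, 1.0, -0.5]
finger_gap: 0.0085
finger_force: 89.1
```

```bash
python3 - <<'E'
from h import *
s=env.sense();im=env.snapshot("wrist");C=cam("wrist",s);T=s["tool_pos"];R=s["orientation"]
print(s["clock"],T,R[:,1],s["finger_gap"])
cv2.imwrite("pics/w7.png",im)
pts=[(0,0,.0798),(15,0,.0388),(-15,0,.0388),(8,0,.1043),(-8,0,.1043),(11,0,.0798),(0,-11,.0798),(0,11,.0798)]
print(project(C,[T+R@np.array([a/1000,b/1000,z]) for a,b,z in pts]))
cv2.imwrite("pics/w7c.png",cv2.resize(im[200:370,240:400],None,fx=4,fy=3.5,interpolation=2)[:600])
E
```

```text
14.7333 [ 0.4755 -0.367   0.2368] [ 0.9999 -0.0171  0.0021] 0.008524708090281588
[[322.9876 255.1281]
 [323.6382 265.8265]
 [323.4443 340.9121]
 [322.7963 221.4856]
 [322.7462 249.4658]
 [323.0319 233.0335]
 [299.3946 255.1168]
 [346.5805 255.1394]]
```

View pics/w7c.png

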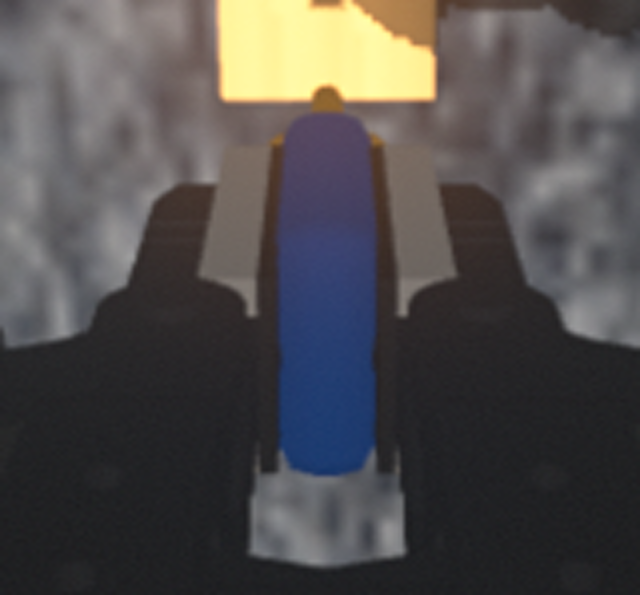

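The key is held: the bit tip is at crop (327,87), the head's rear end at (327,473) and shoulder brass at row 140. Its offset from the tool is about (-1.1, -0.6) mm. Next I'll refine the keyhole from the two earlier views.

```bash
python3 - <<'E'
from h import *
def S(p,a):
    a=np.radians(a);y=np.array([np.cos(a),np.sin(a),0]);z=np.array([0,0,-1.]);return dict(tool_pos=np.array(p),orientation=np.c_[np.cross(y,z),y,z])
for f,s,(x,y) in(("w2",S([.5178,.0358,.2513],-16.09),(328,273)),("w5",S([.5262,.0373,.2563],-15.78),(316,274))):
    im=cv2.imread(f"pics/{f}.png");C=cam("wrist",s)
    w=cv2.resize(im[y-22:y+22,x-22:x+22],None,fx=4,fy=4,interpolation=2)
    hsv=cv2.cvtColor(w,cv2.COLOR_BGR2HSV)
    g=w[:,:,2];m=(g<130).astype(np.uint8)
    for k in cv2.findContours(m,0,1)[0]:
        q,d,t=cv2.minAreaRect(k)
        if cv2.contourArea(k)<150: continue
        px=((q[0]+.5)/4-.5+x-22,(q[1]+.5)/4-.5+y-22);print(f,"dark",px,np.array(d)/4,onplane(C,[px],.062)[0,:2]*1000)
    m=cv2.inRange(hsv,(15,120,120),(35,255,255))
    k=max(cv2.findContours(m,0,1)[0],key=cv2.contourArea);q,d,t=cv2.fitEllipse(cv2.convexHull(k))
    px=((q[0]+.5)/4-.5+x-22,(q[1]+.5)/4-.5+y-22);print(f,"face",px,np.array(d)/4,onplane(C,[px],.062)[0,:2]*1000)
E
```

```text
w2 dark (327.75, 273.375) [18.    5.75] [503.6188 -29.8273]
w2 dark (336.8279438018799, 256.3617649078369) [9.4094 3.254 ] [514.8453 -17.1813]
w2 dark (325.1502799987793, 255.18996810913086) [ 7.2173 20.9281] [506.0217 -13.5645]
w2 face (327.86730003356934, 271.79991340637207) [29.6295 31.3858] [504.1006 -28.4763]
w5 dark (315.875, 274.75) [16.75  4.  ] [501.8134 -29.4837]
w5 dark (316.9342956542969, 257.46582412719727) [12.5386  2.1042] [507.021  -14.4989]
w5 dark (329.75, 273.49999618530273) [15.25 43.75] [513.3448 -31.5294]
w5 dark (301.75, 273.5) [43.75 16.25] [490.7198 -25.1486]Traceback (most recent call last):
  File "<stdin>", line 14, in <module>
ValueError: max() iterable argument is empty
```

Request:
{"api": "send_rows", "payload": {"steps": [[[1,0.3,4,0,-3],[1,0.6,8,0,-7],[1,1,12,0,-11],[1,1.3,16,0,-14.8],[1,1.7,20,0,-14.8],[1,2.1,24,0,-14.8],[1,2.5,28,0,-14.8],[1,2.8,31.5,-1,-14.8],[1,2.94,33.5,-3,-14.8],[1,2.94,33.77,-5,-14.8]]]}}

```text
clock: 15.62
tool_pos: [0.5044, -0.0214, 0.1835]
orientation: [[0.262, 0.965, -0.002], [0.965, -0.262, 0.004], [0.003, -0.003, -1.0]]
contact_force: [-0.1, 0.3, -0.9]
finger_gap: 0.0086
finger_force: 89.0
```

Request:
{"api": "send_rows", "payload": {"steps": [[[1,0,0,-0.4,0],[1,0,0,-0.7,0],[1,0,0,-0.7,0],[1,0,0,-0.7,0],[1,0,0,-0.7,0]]]}}

```text
clock: 16.03
tool_pos: [0.5053, -0.0303, 0.1796]
orientation: [[0.274, 0.962, 0.002], [0.962, -0.274, -0.0], [0.0, 0.002, -1.0]]
contact_force: [-0.0, -0.3, -1.0]
finger_gap: 0.009
finger_force: 89.1
```

Request:
{"api": "send_rows", "payload": {"steps": [[[1,-0.04,0.1,-0.5,0.1],[1,-0.04,0.1,-1,0.1],[1,-0.04,0.1,-1.2,0.1],[1,-0.04,0.1,-1.3,0.1],[1,-0.04,0.1,-1.3,0.1],[1,-0.04,0.1,-1.3,0.1]]]}}

```text
clock: 16.53
tool_pos: [0.5043, -0.0278, 0.1656]
orientation: [[0.27, 0.963, -0.0], [0.963, -0.27, -0.0], [-0.0, -0.0, -1.0]]
contact_force: [-0.1, 0.5, -0.6]
finger_gap: 0.0088
finger_force: 89.1
```

Request:
{"api": "send_rows", "payload": {"steps": [[[1,0.06,-0.15,0.1,0],[1,0.06,-0.15,0.1,0],[1,0.06,-0.15,-0.1,0],[1,0.06,-0.15,-0.3,0],[1,0.06,-0.15,-0.4,0],[1,0.06,-0.15,-0.4,0]]]}}

```text
clock: 17.03
tool_pos: [0.5046, -0.0292, 0.1613]
orientation: [[0.27, 0.963, -0.001], [0.963, -0.27, 0.0], [-0.0, -0.001, -1.0]]
contact_force: [-0.1, -0.7, 0.0]
finger_gap: 0.0089
finger_force: 89.1
```

Request:
{"api": "send_rows", "payload": {"steps": [[[1,0.02,0,-0.2,0],[1,0.02,0,-0.4,0],[1,0.02,0,-0.6,0],[1,0.02,0,-0.7,0],[1,0.02,0,-0.7,0]]]}}

```text
clock: 17.45
tool_pos: [0.505, -0.0294, 0.1545]
orientation: [[0.27, 0.963, -0.0], [0.963, -0.27, -0.0], [-0.0, -0.0, -1.0]]
contact_force: [-0.1, -0.7, 0.9]
finger_gap: 0.009
finger_force: 89.3
```

Entering freely, now 12 mm down. I'll push past the sticky pins with a rocking motion.

Request:
{"api": "send_rows", "payload": {"steps": [[[1,0,0,-0.2,3],[1,0,0,-0.3,-3],[1,0,0,-0.4,3],[1,0,0,-0.5,-3],[1,0,0,-0.6,3],[1,0,0,-0.7,-3],[1,0,0,-0.7,3],[1,0,0,-0.7,-3],[1,0,0,-0.7,0],[1,0,0,-0.7,0]]]}}

```text
clock: 18.28
tool_pos: [0.5055, -0.0295, 0.1482]
orientation: [[0.269, 0.963, 0.001], [0.963, -0.269, -0.0], [0.0, 0.001, -1.0]]
contact_force: [-1.1, -0.5, 3.0]
finger_gap: 0.0089
finger_force: 89.5
```

Request:
{"api": "send_rows", "payload": {"steps": [[[1,0,0,-0.2,3],[1,0,0,-0.3,-3],[1,0,0,-0.4,3],[1,0,0,-0.5,-3],[1,0,0,-0.6,3],[1,0,0,-0.7,-3],[1,0,0,-0.75,3],[1,0,0,-0.75,-3],[1,0,0,-0.75,0],[1,0,0,-0.75,0]]]}}

```text
clock: 19.12
tool_pos: [0.5055, -0.0296, 0.1417]
orientation: [[0.27, 0.963, 0.001], [0.963, -0.27, 0.001], [0.001, 0.001, -1.0]]
contact_force: [-2.8, 0.2, 9.0]
finger_gap: 0.0088
finger_force: 90.7
```

Request:
{"api": "send_rows", "payload": {"steps": [[[1,0,0,-0.1,3],[1,0,0,-0.15,-3],[1,0,0,-0.2,3],[1,0,0,-0.2,-3],[1,0,0,-0.2,0],[1,0,0,-0.2,0]]]}}

```text
clock: 19.62
tool_pos: [0.5056, -0.0298, 0.1416]
orientation: [[0.27, 0.963, 0.001], [0.963, -0.27, 0.002], [0.002, 0.001, -1.0]]
contact_force: [-8.3, 0.6, 23.4]
finger_gap: 0.0088
finger_force: 92.8
```

Home: it stops firmly at 23 N. Now I'll ease the push a little and turn clockwise.

Request:
{"api": "send_rows", "payload": {"steps": [[[1,0,0,0.1,-3],[1,0,0,0.1,-8],[1,0.01,-0.01,0.1,-13],[1,0.01,-0.02,0.1,-18],[1,0.02,-0.03,0.1,-23],[1,0.02,-0.04,0.1,-28],[1,0.02,-0.05,0.1,-33],[1,0.02,-0.05,0.1,-38],[1,0.03,-0.06,0.1,-43],[1,0.03,-0.06,0.1,-43]]]}}

```text
clock: 20.45
tool_pos: [0.5059, -0.0306, 0.1416]
orientation: [[0.856, 0.517, 0.001], [0.517, -0.856, 0.0], [0.001, 0.0, -1.0]]
contact_force: [-5.1, 0.7, 17.8]
finger_gap: 0.0086
finger_force: 91.9
```

```bash
python3 -c "
from h import *
s=env.sense();print(s['contact_force'],s['ft_torque'],s['joint_positions'],s['tool_pos'])"
```

```text
[-5.1234  0.747  17.8381] [-0.0294  1.2657 -0.016 ] [-31.5086  26.4914  43.3277 107.1358 -22.0008  54.9427 -37.1687] [ 0.5059 -0.0306  0.1416]
```

Request:
{"api": "send_rows", "payload": {"steps": [[[1,0,0,0,-5],[1,0.01,-0.01,0,-10],[1,0.02,-0.01,0,-15],[1,0.03,-0.02,0,-20],[1,0.03,-0.02,0,-25],[1,0.04,-0.03,0,-30],[1,0.04,-0.03,0,-35],[1,0.04,-0.03,0,-40],[1,0.04,-0.03,0,-43],[1,0.04,-0.03,0,-43]]]}}

```text
clock: 21.28
tool_pos: [0.5061, -0.0307, 0.1416]
orientation: [[0.979, -0.205, 0.0], [-0.205, -0.979, 0.001], [0.0, -0.001, -1.0]]
contact_force: [-5.9, 1.5, 18.8]
finger_gap: 0.009
finger_force: 92.1
```

```bash
python3 -c "
from h import *
s=env.sense();R=s['orientation'];print(s['contact_force'],s['ft_torque'],s['joint_positions'],s['tool_pos'],np.degrees(np.arctan2(R[1,1],R[0,1])))"
```

```text
[-5.9133  1.4924 18.7505] [0.105  1.3291 0.1402] [-38.4686  30.2317  54.0409 107.2889 -29.0133  57.3963 -73.6534] [ 0.5061 -0.0307  0.1416] -101.80374519519823
```

Request:
{"api": "send_rows", "payload": {"steps": [[[1,0,0,0,-2],[1,0,0,0,-4],[1,0,0,0,-5],[1,0,0,0,-5],[1,0,0,0,-5]]]}}

```text
clock: 21.7
tool_pos: [0.5061, -0.0309, 0.1416]
orientation: [[0.958, -0.288, 0.0], [-0.288, -0.958, 0.001], [0.0, -0.001, -1.0]]
contact_force: [-5.7, 0.2, 18.1]
finger_gap: 0.0086
finger_force: 92.0
```

```bash
cat > st.py <<'E'
from h import *
s=env.sense();R=s['orientation'];print(s['contact_force'],s['ft_torque'],s['joint_positions'],s['tool_pos'],np.degrees(np.arctan2(R[1,1],R[0,1])))
E
python3 st.py
```

```text
[-5.7322  0.1798 18.1191] [0.1122 1.353  0.0994] [-39.1883  30.7446  55.2565 107.3166 -29.8722  57.7396 -77.7613] [ 0.5061 -0.0309  0.1416] -106.71135247684994
```

Request:
{"api": "send_rows", "payload": {"steps": [[[1,0,0,0,-2],[1,0,0,0,-4],[1,0,0,0,-5],[1,0,0,0,-5],[1,0,0,0,-5]]]}}

```text
clock: 22.12
tool_pos: [0.506, -0.031, 0.1417]
orientation: [[0.929, -0.37, 0.0], [-0.37, -0.929, 0.001], [-0.0, -0.001, -1.0]]
contact_force: [-5.3, -0.1, 19.0]
finger_gap: 0.0088
finger_force: 92.0
```

```bash
python3 st.py
```

```text
[-5.2752 -0.1155 18.9597] [0.047  1.4286 0.0701] [-39.9368  31.3066  56.5197 107.3388 -30.7674  58.1228 -81.9392] [ 0.506  -0.031   0.1417] -111.70773383926425
```

Request:
{"api": "send_rows", "payload": {"steps": [[[1,0,0,0,-2],[1,0,0,0,-4],[1,0,0,0,-5],[1,0,0,0,-5],[1,0,0,0,-5]]]}}

```text
clock: 22.53
tool_pos: [0.506, -0.0311, 0.1417]
orientation: [[0.893, -0.449, 0.0], [-0.449, -0.893, 0.001], [-0.0, -0.001, -1.0]]
contact_force: [-4.9, 0.1, 18.0]
finger_gap: 0.0086
finger_force: 92.0
```

```bash
python3 st.py; python3 - <<'E'
from h import *
im=env.snapshot("wrist");cv2.imwrite("pics/w8.png",im);im=env.snapshot("top");cv2.imwrite("pics/top8.png",im)
E
```

```text
[-4.9138  0.1311 17.9827] [0.0435 1.4709 0.1843] [-40.667   31.895   57.7775 107.3599 -31.6635  58.5301 -86.0949] [ 0.506  -0.0311  0.1417] -116.68413870563607
```

Request:
{"api": "send_rows", "payload": {"steps": [[[1,0,0,0,-2],[1,0,0,0,-4],[1,0,0,0,-4],[1,0,0,0,-4]]]}}

```text
clock: 22.97
tool_pos: [0.506, -0.031, 0.1416]
orientation: [[0.861, -0.509, -0.0], [-0.509, -0.861, 0.0], [-0.0, -0.0, -1.0]]
contact_force: [-6.1, 0.6, 18.5]
finger_gap: 0.0091
finger_force: 92.2
```

```bash
python3 st.py;python3 - <<'E'
from h import *
# key head in wrist view: blue blob orientation before/after turning
for f in("w7","w8"):
    im=cv2.imread(f"pics/{f}.png")
    for k in blobs(im,*BLUE,300):
        b=cv2.boundingRect(k)
        if 270<b[0]<360 and b[1]>180:print(f,b,cv2.minAreaRect(k))
    hsv=cv2.cvtColor(im,cv2.COLOR_BGR2HSV);m=cv2.inRange(hsv,*BLUE)
    for r in(240,260,280,300,320,330):
        q=np.where(m[r,290:350])[0]+290;print(r,(q.min(),q.max()) if len(q) else None,end=' ')
    print()
E
```

```text
[-6.0847  0.5735 18.5094] [0.0176 1.4337 0.6217] [-41.2459  32.384   58.7644 107.3667 -32.359   58.8709 -89.3649] [ 0.506  -0.031   0.1416] -120.57525941894397
w7 (310, 270, 24, 66) ((321.5, 302.5), (65.0, 23.0), 90.0)
240 None 260 None 280 (np.int64(310), np.int64(332)) 300 (np.int64(310), np.int64(332)) 320 (np.int64(310), np.int64(333)) 330 (np.int64(311), np.int64(331)) 
w8 (302, 234, 40, 121) ((321.5, 294.0), (120.0, 39.0), 90.0)
240 (np.int64(290), np.int64(331)) 260 (np.int64(310), np.int64(332)) 280 (np.int64(309), np.int64(333)) 300 (np.int64(310), np.int64(333)) 320 (np.int64(309), np.int64(333)) 330 (np.int64(309), np.int64(334))
```

Torque jumped to 0.62 N·m, so the key is at the hard stop. I'll ease off slightly and check that it holds.

Request:
{"api": "send_rows", "payload": {"steps": [[[1,0,0,0,1],[1,0,0,0,1],[1,0,0,0,1],[1,0,0,0,1],[1,0,0,0,1],[1,0,0,0,1]]]}}

```text
clock: 23.47
tool_pos: [0.506, -0.0311, 0.1417]
orientation: [[0.869, -0.494, 0.0], [-0.494, -0.869, 0.0], [-0.0, -0.0, -1.0]]
contact_force: [-5.7, 0.3, 18.4]
finger_gap: 0.0088
finger_force: 92.2
```

```bash
python3 st.py; python3 - <<'E'
from h import *
im=env.snapshot("wrist");cv2.imwrite("pics/w9.png",im)
C=cam("wrist")
im=env.snapshot("top");C=cam("top")
for n,c,z in(("blue",BLUE,.005),("red",RED,.077)):
    for k in blobs(im,*c,8):
        P=onplane(C,k[:,0],z)[:,:2]*1000;print(n,cv2.minAreaRect(P.astype(np.float32)))
E
```

```text
[-5.7182  0.2591 18.3701] [0.0746 1.4252 0.4866] [-41.094   32.2516  58.5112 107.3671 -32.1844  58.7797 -88.5501] [ 0.506  -0.0311  0.1417] -119.60826744995951
blue ((470.18707275390625, -34.117515563964844), (27.84610939025879, 40.989051818847656), 69.23435974121094)
blue ((550.3551025390625, 87.72925567626953), (51.46968078613281, 129.38925170898438), 68.7005386352539)
blue ((690.8026733398438, 383.0918273925781), (125.65180206298828, 90.47019958496094), 87.81916809082031)
red ((384.0307922363281, -867.761962890625), (66.49898529052734, 70.046630859375), 80.7195053100586)
red ((1001.5538940429688, 158.46884155273438), (13.710551261901855, 31.74620246887207), 5.4786858558654785)
```

```bash
python3 -c "
from bench import env
print(env.job_done())"
```

```text
the job is handed in; nothing more can be done
None
```

I seated the lid flush over both pins and let go of it, then pushed the blue key fully home, turned it clockwise to its hard stop and handed in at about 23.5 s with the gripper still holding it there. I judged the stop by the sharp rise in turning torque and did not see the tongue itself; my last top picture's colour check did not pick up the red key, though I never touched it.

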